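# Slide a sample carrier under a sprung stage clip

### The arm

A 6-joint arm with a two-finger parallel gripper is mounted at the origin on a cart in front of the work surface, level with it; the furniture and walls round the work are solid. World frame = base frame: x ahead of the robot, y to its left, z up, the work surface at z = 0. Lengths are in m, angles in degrees, forces in N, time in s.
With the tool pointing down it reaches from about 0.275 to 0.825 m from the base axis. Payload 4.9 kg.
Tool frame: the origin (TCP) lies midway between the tips of the shut fingers; the grasp point (between the pads) lies 19 mm behind it; y points along the fingers, z is the direction in which the jaws open and shut, and the axes are right-handed (so a half turn about y gives the same grasp; the last joint's range is limited). The gripper opens to 85 mm and grips with 20 to 120 N. Pads are 22 mm wide; open, the fingers measure 114 mm over their backs; the gripper's body (76 mm by 85 mm) begins 54 mm behind the grasp point. The pads swing forward as they close: fully open they stand 13 mm farther back than shut.
Start: joints at [-71.345, 18.69, -11.035, 60.275, 0, 82.311], TCP at [0.244, -0.493, 0.231] pointing down, gripper open.
Joint ranges: [-152.03, 152.03], [-55.5, 102.48], [-74.3, 77.21], [-110.64, 120.58], [-84.22, 78.4], [-180, 180]. Speed limits (degrees/s): [147.25, 147.25, 180, 180, 180, 180].

### API

Orientations are given as a 3x3 rotation matrix whose columns are the frame's x, y, z axes.
In Python, from station import r gives the robot as it stands. Calls block until the motion is done:
- r.movep(position, orientation): joint-space move of the TCP to a pose.
- r.line_to(position, attitude=None, velocity=0.15, max_force=None): straight line of the TCP; attitude=None keeps the orientation; velocity is the mean speed in m/s. With max_force (N) it stops when the force on the tool has changed by that much, and returns True; else False.
- r.set_joints(angles): joint-space move.
- r.set_gripper(opening): opening from 0.0 (shut) to 1.0 (fully open); the grip force is fixed at half the most; returns when the fingers have stopped.
- r.wait(seconds).
- r.ik(position, orientation): joint angles nearest the present ones, or None.
- r.get_image(name): name is "scene" or "side" or "wrist"; returns a dict with "color" (480x640x3 uint8, blue, green, red), "range_z" (480x640 float32, m along the optical axis (not along the pixel's ray), 0 where there is no reading), "fx", "fy", "cx", "cy" (pixels), "k1" (the pictures are not rectified: a ray, as slopes to the right and down, at radius r is drawn at 1 + k1 r^2 times it, then the intrinsics apply), "cam_to_world" (4x4, takes a point from camera to world coordinates); the wrist camera has in their place "tool_from_camera" (4x4, takes a point from camera to tool coordinates, whose origin is the TCP and whose axes are the tool frame's). Camera axes: x right, y down, z forward; pixel columns grow to the right and rows downward; lengths in m; the calibration is good to about 2 mm. A picture is of the moment at which its call begins: read the wrist's pose just before it.
A pose or a line that the arm cannot do raises r.Unreachable and nothing moves.
- r.close_job(): hands the job in, once; it reports no verdict.
Readings, each from a call of its own:
- r.current_time(): time.
- r.current_joint_pos(): joint angles.
- r.current_qd(): joint speeds.
- r.current_effort(): joint torques, N m.
- r.current_tcp_pos(): TCP position.
- r.current_orientation(): TCP orientation.
- r.current_wrist_force(): force on the tool from outside, world axes, zero at the start.
- r.current_wrist_torque(): the same for the moment, N m.
- r.current_opening(): opening from 0.0 (shut) to 1.0 (fully open).
Only numpy, scipy, OpenCV 4.12 (cv2) and the standard library are available. Lean on these libraries where they do the work, as an engineer would, in place of code of your own. Each camera call takes 0.05 s, during which the arm holds its last target.

### The job

Load the blue sample carrier into the clamping stage without gripping or lifting anything: press the long red pad down with one fingertip and keep it down, so that the orange jaw stands open, while the other fingertip pushes the carrier along its channel under the jaw, fully home against the end stop. Only then let the pad up, so that the jaw clamps the carrier, and move clear. Leave the petri dish, the green tape and the black marker near the stage where they are.

Things in the scene. Friction and masses are not known exactly. Their poses are not given: they have to be found in the camera images.
- stage: clamping stage fixed to the bench: aluminium plate 160 x 80 x 6 mm (x -75..85, y -32..48) on a grey riser, with a channel between two low dark rails. Origin: on the bench under the channel's centre line; +x along the channel in the push direction, +y to the red pad, z up. Channel floor at z 36, 46 mm wide; rails 5 mm wide, tops at z 44, from x -65 to 80 mm.
- clip (a joint): angle (rad) of the sprung rocker clip: 0 = shut on the empty channel, grows as the red pad is pressed, limit 0.5, springs back when let go. Pressing takes about 3 N at first, 6 N at 0.4. The orange jaw blocks the channel at 0 and clears the carrier from about 0.25; clamped on the carrier it reads about 0.24. Hold it above 0.30 while pushing; 0.35 to 0.42 is best.
- pad_mid (a point): fixed point of the stage (x -46, y 62, z 41 mm) where the middle of the red pad's top lies at clip angle 0.40: level, and so as high as 5 mm above the channel floor. Pad: 80 mm long along stage x (-86..-6), 22 mm wide (y 52..74), 3 mm thick. Released it slopes up outwards, its middle about 9 mm higher. A fingertip can slide along it while pressing.
- pivot_mid (a point): fixed point on the steel rod (along stage x, at y 38, z 50 mm) about which the clip rocks, between pad and channel. Its grey posts, 10 mm square, tops at z 56 mm, stand at stage x -66, 40 and 78 mm, y 34..44 mm.
- jaw (a point): middle of the orange jaw's underside; the jaw is 18 mm along stage x (52..70 mm), 12 mm wide, over the channel's centre line. It moves with the clip: about 39 mm above the bench at angle 0, 48 mm (the carrier's top) at 0.24, 54 mm at 0.40.
- stop_face (a point): middle of the end stop's face (stage x = 75, y = 0, z = 42 mm), which the carrier's front end must reach.
- carrier: loose blue sample carrier, flat slab with two round glass windows on top, 84 mm long (own x), 44 mm wide, 12 mm thick, 0.09 kg, lying in the channel. Origin: centre of its underside; +x points to the end stop. Home, its origin is at stage x = 33 mm; it starts 29 to 45 mm short of that.
- carrier_back (a point): middle of the carrier's flat back end (own x = -42, z = 6 mm), where it is to be pushed.
- petri_dish: bystander: loose round petri dish, 64 mm across, 14 mm high; origin at the centre of its underside
- tape_roll: bystander: loose roll of green tape, 84 mm across, 24 mm high; origin at the centre of its underside
- black_marker: bystander: loose black marker pen lying down, 135 x 13 x 15 mm along own x; origin at the centre of its underside

How it is judged (in metres and radians):
On the way, in this order (a step that is already met when the one before it is completed fails the run):
1. the clip is held open while the carrier is still short of the jaw (value of joint clip above 0.27 rad and x of carrier in the frame of stage below 0.012 m), for 0.1 s.
2. the carrier is home against the end stop (within 3 mm) with the clip still held open (value of joint clip above 0.27 rad and x of carrier in the frame of stage above 0.03 m), for 0.1 s.
At the end, for the whole second after the job is handed in: The carrier lies flat in the channel within 3 mm of the end stop, at rest, with the clip let go and clamped on it (clip angle 0.20 to 0.27) (x of carrier in the frame of stage above 0.03 m and value of joint clip between 0.2 and 0.27 rad and z of carrier in the frame of stage below 0.038 m and angle between carrier's own z axis and vertical below 0.05 rad and linear speed of carrier below 0.01 m/s); the robot touches nothing.
It fails at once if the carrier is lifted (more than 6 mm off the channel floor) (z of carrier in the frame of stage above 0.042 m).
It fails at once if the petri dish, tape or marker is moved more than 15 mm (distance of any of petri_dish, tape_roll, black_marker from where it was at the start of the episode above 0.015 m).
It also fails if it takes over 48 s, if anything falls off the work surface, if the arm or the gripper's body presses on something with over 40 N, if the wrist force passes 120 N, or if a joint passes its speed limit or range.

## Working session

There is one attempt and no reset: what is moved stays moved. The work goes in short steps, each a Python script; the robot and the scene stay as the last script left them, time stands still between calls to the robot, and variables do not carry over. Pictures are saved under pics/ and viewed, and the job is handed in when it is done.

```bash
mkdir -p pics; ls; python3 - <<'E'
from station import r
import cv2
for n in ["scene","side","wrist"]:
    im=r.get_image(n); cv2.imwrite(f"pics/{n}0.png",im["color"])
    import numpy as np
    np.savez(f"{n}0.npz",**im)
    print(n,im["fx"],im["k1"],im.get("cam_to_world",im.get("tool_from_camera")))
print(r.current_time(),r.current_orientation(),r.current_tcp_pos())
E
```

```text
pics
scene 524.8460489516243 -0.10171927978518726 [[ 0.69940608 -0.43150364  0.56976816 -0.05545266]
 [-0.71454577 -0.40432158  0.57091892 -0.20880777]
 [-0.01598403 -0.80642958 -0.59111407  0.65977944]
 [ 0.          0.          0.          1.        ]]
side 548.5611046104485 0.04951934684516891 [[ 0.9873629  -0.11597949  0.10799657  0.39784111]
 [-0.15797404 -0.66613704  0.72890716 -0.225425  ]
 [-0.01259776 -0.73675654 -0.67604075  0.63926936]
 [ 0.          0.          0.          1.        ]]
wrist 430.79693901881114 0.02524914611205557 [[ 3.44761109e-04  9.46185111e-01  3.23625735e-01 -8.33146840e-02]
 [-9.07127871e-04 -3.23625325e-01  9.46184879e-01 -1.43236656e-01]
 [ 9.99999529e-01 -6.19777672e-04  7.46737460e-04  7.56601981e-04]
 [ 0.00000000e+00  0.00000000e+00  0.00000000e+00  1.00000000e+00]]
0.15 [[-8.96140127e-01 -4.30597108e-04  4.43770986e-01]
 [-4.43771164e-01  1.24122952e-03 -8.96139282e-01]
 [-1.64946666e-04 -9.99999137e-01 -1.30340216e-03]] [ 0.24393858 -0.49247699  0.23067056]
```

View pics/scene0.png

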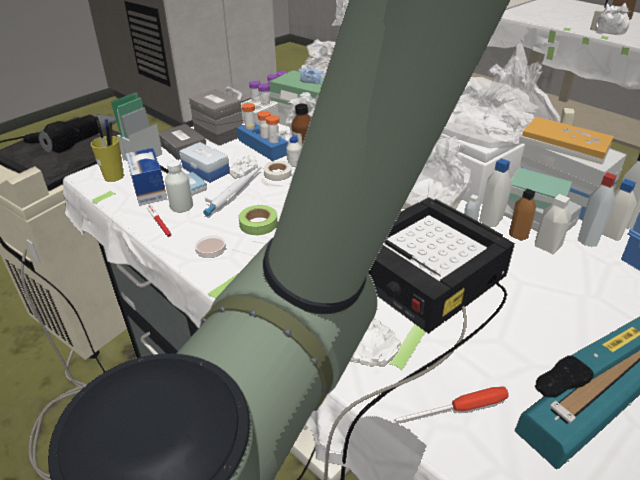

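View pics/side0.png

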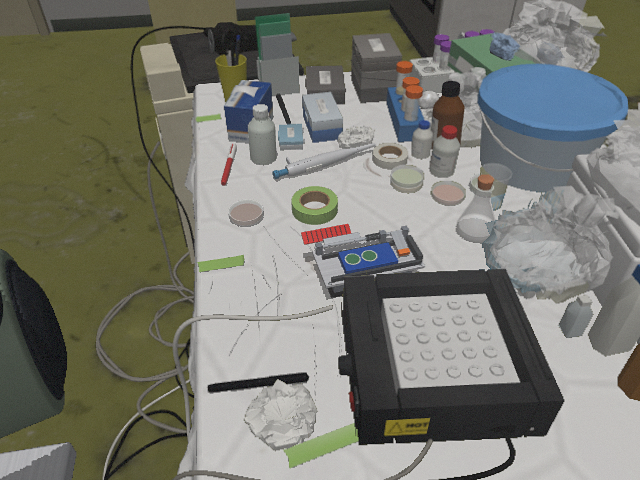

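The side view shows the stage around (365,255): the red pad at (327,233), the carrier at (367,258) and the orange jaw at (402,245). The tape is at (315,205), a petri dish at (246,213) and the marker at (258,382). A hotplate stands on the near side of the stage.

```bash
cat > h.py <<'E'
import numpy as np, cv2
def ray(im,u,v):
    K=np.array([[im["fx"],0,im["cx"]],[0,im["fy"],im["cy"]],[0,0,1]],float)
    p=cv2.undistortPoints(np.array([[[u,v]]],float),K,np.array([float(im["k1"]),0,0,0]))[0,0]
    return np.array([p[0],p[1],1.])
def onz(im,u,v,z,T=None):
    T=im["cam_to_world"] if T is None else T
    d=T[:3,:3]@ray(im,u,v); o=T[:3,3]
    return o+d*(z-o[2])/d[2]
def proj(im,P,T=None):
    T=im["cam_to_world"] if T is None else T
    p=T[:3,:3].T@(np.asarray(P)-T[:3,3]); s=p[:2]/p[2]; s=s*(1+im["k1"]*(s@s))
    return np.array([im["fx"]*s[0]+im["cx"],im["fy"]*s[1]+im["cy"]])
def pix(im,u,v,T=None):
    T=im["cam_to_world"] if T is None else T
    z=im["range_z"][int(round(v)),int(round(u))]
    return T[:3,:3]@(ray(im,u,v)*z)+T[:3,3]
E
python3 - <<'E'
import numpy as np,cv2
d=np.load("side0.npz");c=d["color"][210:310,290:440]
cv2.imwrite("pics/sc.png",cv2.resize(c,None,fx=5.3,fy=5.3,interpolation=cv2.INTER_CUBIC))
E
```

```text
(no output)
```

View pics/sc.png

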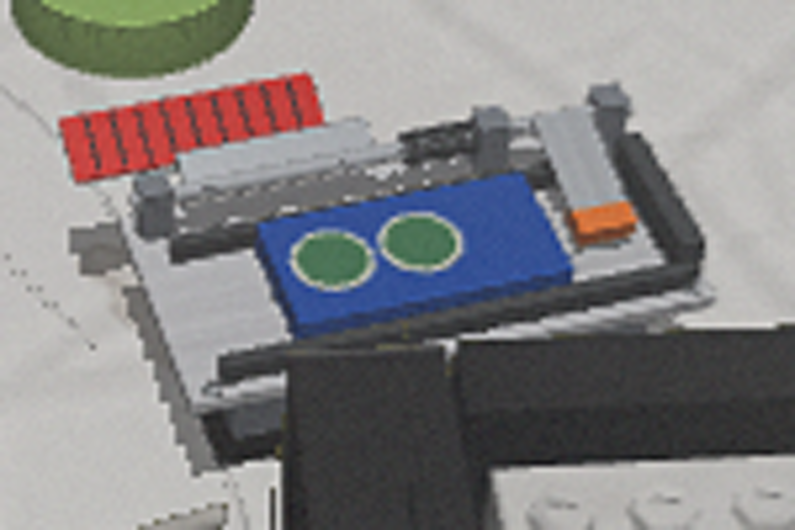

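View pics/wrist0.png

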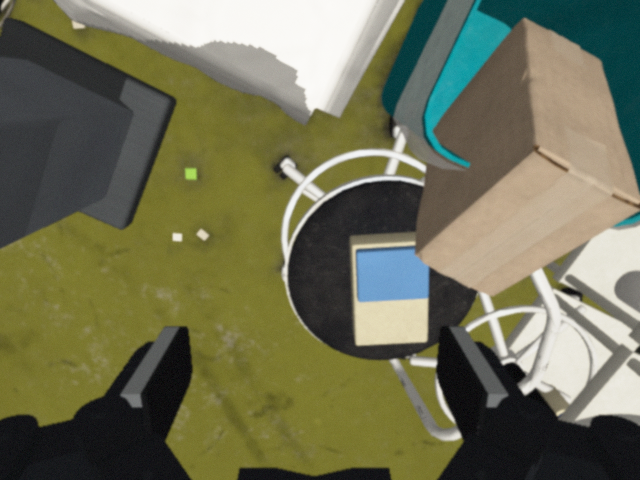

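```bash
cat > fit.py <<'E'
import numpy as np
from scipy.optimize import least_squares
from h import *
im=dict(np.load("side0.npz"))
# stage features (mm) -> crop px
F=[((-66,39,56),(153,181)),((40,39,56),(491,115)),((78,39,56),(608,95)),((-75,-32,36),(193,405)),((-75,48,36),(118,222)),
((-65,-28,44),(220,364))]
C=[((-42,22,48),(258,228)),((42,22,48),(525,176)),((42,-22,48),(572,268)),((-42,-22,48),(294,322))]
def tw(p,s):
    c,n=np.cos(s[2]),np.sin(s[2]);x,y,z=np.array(p)/1000
    return [s[0]+c*x-n*y,s[1]+n*x+c*y,z]
def px(q): return np.array(q)/5.3+[290-.5+.5/5.3,210-.5+.5/5.3]
def f(s):
    e=[proj(im,tw(p,s))-px(q) for p,q in F]
    e+=[proj(im,tw((p[0]+s[3]*1000,p[1],p[2]),s))-px(q) for p,q in C]
    return np.concatenate(e)
w=onz(im,*px((430,270)),.04)
so=least_squares(f,[w[0],w[1],.1,0],loss="soft_l1")
if __name__=="__main__":
    print(so.x,np.degrees(so.x[2]));print(f(so.x).reshape(-1,2).round(1).tolist())
    for n,u,v in [("tape",315,203),("petri",246,211),("marker L",212,386),("marker R",307,378)]: print(n,onz(im,u,v,.015),pix(im,u,v))
    for n,u,v in [("hot tl",345,277),("hot tr",505,272),('hot c',360,285),('hot low',352,420)]: print(n,pix(im,u,v))
E
python3 fit.py
```

```text
[0.56944204 0.36652701 0.10429527 0.00166927] 5.975678992273506
[[0.1, 0.2], [0.1, 0.4], [0.3, -0.1], [-0.5, -0.2], [-0.1, -1.0], [0.2, 0.7], [-0.9, -0.8], [-0.8, -0.9], [0.7, 0.3], [0.8, 0.8]]
tape [0.51876453 0.55216798 0.015     ] [ 5.21697233e-01  5.71026600e-01 -1.40126086e-04]
petri [0.39282012 0.55086039 0.015     ] [0.39281319 0.55193127 0.01413882]
marker L [0.32403659 0.19599923 0.015     ] [0.32348412 0.19915383 0.01032699]
marker R [0.44838375 0.18699313 0.015     ] [0.44881147 0.19048321 0.00971714]
hot tl [0.51906903 0.29114573 0.08803069]
hot tr [0.73986603 0.26397655 0.08725396]
hot c [ 0.39784111 -0.225425    0.63926936]
hot low [4.96570069e-01 1.26319293e-01 2.92534537e-04]
```

```bash
cat > g.py <<'E'
import numpy as np
S=np.array([0.56944,0.36653]);PSI=0.1043
def R():
    c,s=np.cos(PSI),np.sin(PSI)
    return np.array([[c,0,-s],[s,0,c],[0,-1,0.]])
def W(x,y,z):
    c,s=np.cos(PSI),np.sin(PSI)
    return [S[0]+(c*x-s*y)/1000,S[1]+(s*x+c*y)/1000,z/1000]
E
python3 - <<'E'
from station import r
from g import *
import cv2
for p in [W(-58,31,350),W(-58,31,45),W(-15,31,45),[.39,.40,.01]]:
    for Q in (R(),R()@np.diag([-1,1,-1])): 
        q=r.ik(p,Q); print(None if q is None else np.round(q,1))
r.line_to([0.244,-0.493,0.36])
r.movep(W(-110,31,280),R())
r.set_gripper(0.58)
print(r.current_time(),r.current_opening(),r.current_tcp_pos(),r.current_joint_pos(),r.current_wrist_force())
T=np.eye(4);T[:3,:3]=r.current_orientation();T[:3,3]=r.current_tcp_pos()
im=r.get_image("wrist");np.savez("w1.npz",T=T,**im);cv2.imwrite("pics/w1.png",im["color"])
im=r.get_image("scene");np.savez("s1.npz",**im);cv2.imwrite("pics/s1.png",im["color"])
E
```

```text
[31.  27.  18.6 81.6  0.  25. ]
[  31.    27.    18.6   81.6    0.  -155. ]
[31.  37.7 -9.2 43.1  0.  25. ]
[  31.    37.7   -9.2   43.1    0.  -155. ]
[29.5 41.1 -2.4 46.5  0.  23.5]
[  29.5   41.1   -2.4   46.5    0.  -156.5]
[ 38.2  33.4 -24.5  32.1   0.   32.2]
[  38.2   33.4  -24.5   32.1    0.  -147.8]
4.7833 0.5840470531207359 [0.45686725 0.38585516 0.28003326] [3.31130377e+01 2.24679492e+01 1.66729431e+00 6.91955441e+01
 1.31111291e-03 2.71455073e+01] [-0.43559772 -0.91688755 -0.24413668]
```

View pics/w1.png

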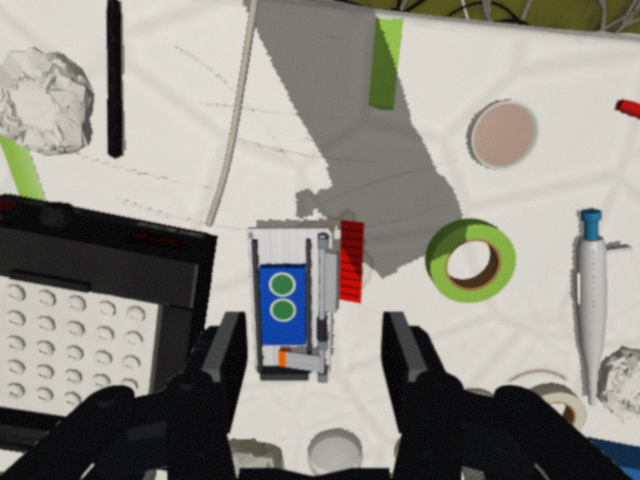

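View pics/s1.png

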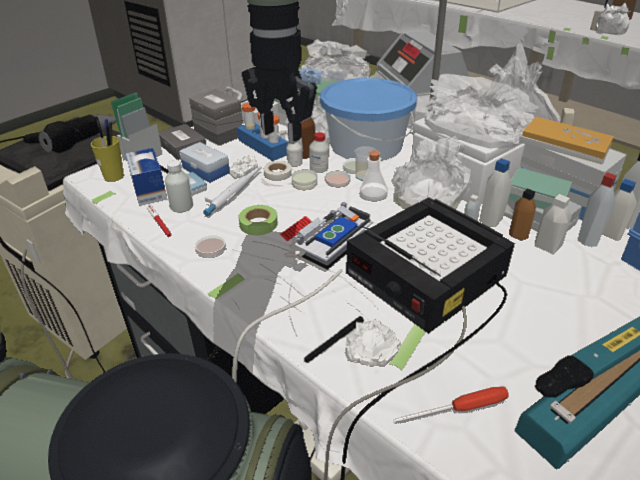

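```bash
python3 - <<'E'
import numpy as np,cv2
d=np.load("w1.npz");c=d["color"]
cv2.imwrite("pics/w1c.png",cv2.resize(c[212:392,235:385],None,fx=3.3,fy=3.3,interpolation=cv2.INTER_CUBIC))
cv2.imwrite("pics/w1f.png",cv2.resize(c[300:440,150:480],None,fx=2.4,fy=2.4,interpolation=cv2.INTER_CUBIC))
d=np.load("s1.npz");c=d["color"]
cv2.imwrite("pics/s1c.png",cv2.resize(c[195:275,275:385],None,fx=7,fy=7,interpolation=cv2.INTER_CUBIC))
E
```

```text
(no output)
```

View pics/w1c.png

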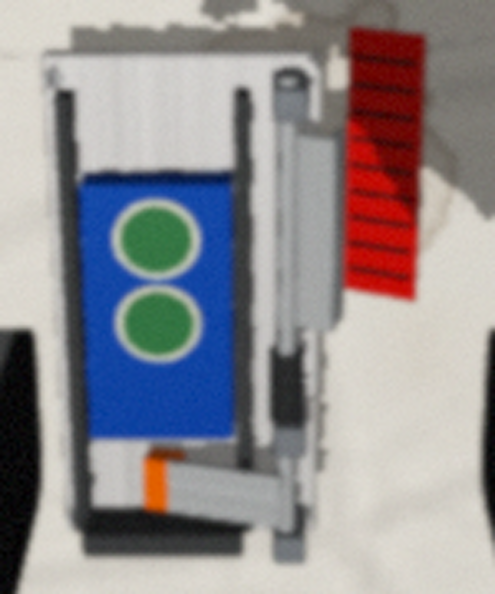

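View pics/w1f.png

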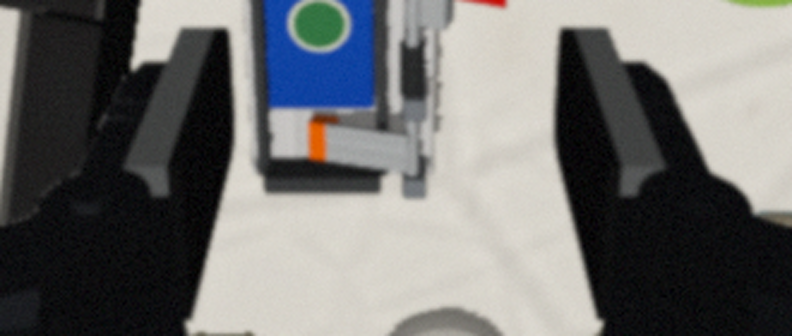

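View pics/s1c.png

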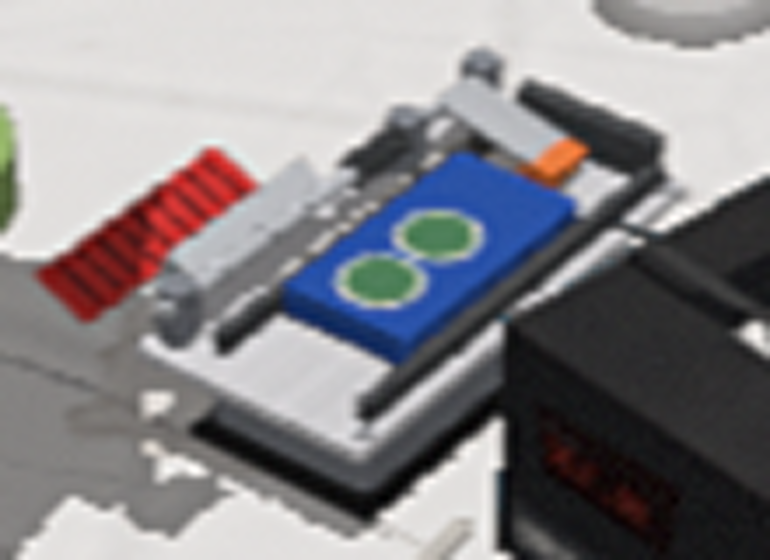

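```bash
cat > fit2.py <<'E'
import numpy as np
from fit import *
w=dict(np.load("w1.npz"));Tw=w["T"]@w["tool_from_camera"];s1=dict(np.load("s1.npz"))
P66,P40,P78,A,B=(-66,39,56),(40,39,56),(78,39,56),(-75,-32,36),(-75,48,36)
a,b,c,d=[q[0] for q in C] # BL FL FR BR (left=+y)
def cx(q,k,o): return np.array(q)/k+np.array(o)-.5+.5/k
V=[("side",im,None,5.3,(290,210),F,C),
("wrist",w,Tw,3.3,(235,212),[(P66,(291,76)),(A,(46,53)),(B,(318,57))],[(a,(233,181)),(b,(232,437)),(c,(90,437)),(d,(80,184))]),
("scene",s1,None,7,(275,195),[(P66,(180,280)),(P40,(405,112)),(P78,(482,62)),(A,(352,460)),(B,(147,342))],[(a,(287,290)),(b,(462,155)),(c,(575,200)),(d,(402,348))])]
def g(s,off=True,per=None):
    e=[]
    for i,(n,m,T,k,o,f1,f2) in enumerate(V):
        if per is not None and i!=per: continue
        e+=[(proj(m,tw(p,s),T)-cx(q,k,o))/m["fx"] for p,q in f1]
        e+=[(proj(m,tw((p[0]+s[3]*1000,p[1],p[2]),s),T)-cx(q,k,o))/m["fx"] for p,q in f2]
    return np.concatenate(e)*500
if __name__=="__main__":
    for per in (0,1,2,None):
        q=least_squares(g,so.x,loss="soft_l1",kwargs=dict(per=per)); print(per,q.x.round(4),g(q.x,per=per).round(1).tolist())
    # fingertips
    Ti=w["tool_from_camera"]
    for u,v in [(180,30),(228,30),(562,30),(607,30),(125,165),(168,195),(665,165)]:
        p=cx((u,v),2.4,(150,300)); rz=ray(w,*p); 
        dd=Ti[:3,:3]@rz;oo=Ti[:3,3]
        z=w["range_z"][int(p[1])+3,int(p[0])]
        print((u,v),[ (1000*(oo+dd*(ty-oo[1])/dd[1])).round(1).tolist() for ty in (-.004,-.010)],z, (1000*(oo+dd*z)).round(1))
E
python3 fit2.py
```

```text
0 [0.5694 0.3665 0.1042 0.0017] [0.1, 0.2, 0.1, 0.4, 0.2, -0.1, -0.4, -0.1, -0.1, -0.9, 0.1, 0.6, -0.9, -0.8, -0.7, -0.9, 0.6, 0.3, 0.7, 0.7]
1 [0.5701 0.3661 0.1059 0.0016] [0.6, 10.3, -1.4, -0.1, 1.8, -1.7, -0.3, 0.0, 0.8, 0.4, -0.2, 0.5, -0.9, -0.9]
2 [5.707e-01 3.667e-01 1.015e-01 2.000e-04] [-0.4, 0.5, 0.4, 0.4, 0.3, -0.3, 1.0, -0.9, -1.7, 0.3, -1.0, -0.3, -0.5, -0.2, 0.8, 0.7, 0.4, -0.4]
None [0.5698 0.3663 0.1053 0.0017] [0.3, 0.3, 0.3, 0.4, 0.5, -0.0, -0.1, -0.0, 0.1, -0.8, 0.4, 0.7, -0.6, -0.7, -0.4, -0.8, 0.9, 0.4, 1.0, 0.8, 0.9, 10.0, -1.1, -0.4, 2.0, -1.9, -0.1, -0.1, 1.0, 0.2, -0.1, 0.3, -0.7, -1.1, -0.5, 0.8, 0.2, 0.6, 0.1, -0.1, 1.0, -0.6, -1.8, 0.7, -0.6, -0.3, -0.2, -0.3, 1.0, 0.6, 0.8, -0.4]
(180, 30) [[-8.5, -4.0, -33.1], [-11.7, -10.0, -31.7]] 0.1490383 [-11.8 -10.2 -31.7]
(228, 30) [[-8.5, -4.0, -25.9], [-11.7, -10.0, -24.8]] 0.15349634 [ -9.7  -6.2 -25.5]
(562, 30) [[-8.5, -4.0, 24.4], [-11.7, -10.0, 23.3]] 0.15241593 [-10.2  -7.1  23.9]
(607, 30) [[-8.5, -4.0, 31.2], [-11.7, -10.0, 29.8]] 0.14977399 [-11.4  -9.5  29.9]
(125, 165) [[15.3, -4.0, -43.3], [11.0, -10.0, -41.5]] 0.116572194 [-13.1 -44.1 -31.1]
(168, 195) [[20.9, -4.0, -36.9], [16.4, -10.0, -35.4]] 0.12026284 [ -7.5 -42.  -27. ]
(665, 165) [[15.2, -4.0, 41.8], [11.0, -10.0, 40.0]] 0.11828742 [-12.  -42.5  30. ]
```

```bash
sed -i 's/^S=.*/S=np.array([0.5698,0.3663]);PSI=0.105/' g.py; python3 - <<'E'
from fit2 import *
from g import W
for x in (-140,-160):
  for y in (3,31,59): 
    p=proj(w,W(x,y,0),Tw); q=proj(im,W(x,y,0)); print(x,y,p.round(),pix(w,*p,Tw)[2].round(4),pix(im,*q)[2].round(4),W(x,y,0)[:2])
E
```

```text
-140 3 [286. 152.] 0.0016 0.0008 [np.float64(0.4302566197087237), np.float64(0.354610474052202)]
-140 31 [315. 152.] 0.0012 0.0033 [np.float64(0.427322018981515), np.float64(0.38245626580915987)]
-140 59 [344. 152.] 0.0024 0.002 [np.float64(0.42438741825430626), np.float64(0.4103020575661178)]
-160 3 [285. 131.] 0.0009 0.0029 [np.float64(0.41036676845375375), np.float64(0.3525143306756243)]
-160 31 [315. 131.] -0.0009 0.0021 [np.float64(0.407432167726545), np.float64(0.3803601224325822)]
-160 59 [344. 131.] 0.0018 0.003 [np.float64(0.4044975669993363), np.float64(0.40820591418954016)]
```

```bash
python3 - <<'E'
from station import r
from g import *
r.movep(W(-145,31,60),R()); r.line_to(W(-145,31,15),velocity=.1)
print(r.current_wrist_force())
print(r.line_to(W(-145,31,-14),velocity=.02,max_force=4), r.current_tcp_pos(),r.current_wrist_force())
r.line_to(W(-145,31,20),velocity=.1)
print(r.current_tcp_pos(),r.current_wrist_force(),r.current_time())
E
```

```text
[-0.12690091 -0.30368791  0.09040571]
True [ 0.42224379  0.38188101 -0.00287308] [-1.00726449 -0.54191758  4.78786656]
[0.42277046 0.38221911 0.02028147] [ 0.04328287 -0.94796733 -0.5409186 ] 7.6667
```

```bash
python3 - <<'E'
from station import r
from g import *
import cv2
r.line_to(W(-145,30,100),velocity=.2); r.line_to(W(-61,30,90),velocity=.2); r.line_to(W(-61,30,56),velocity=.1)
r.wait(.2);f=r.current_wrist_force();print(f,r.current_tcp_pos())
print(r.line_to(W(-61,30,40),velocity=.015,max_force=2.0), r.current_tcp_pos(),r.current_wrist_force(),r.current_time())
im=r.get_image("side");np.savez("s2.npz",**im);cv2.imwrite("pics/s2.png",cv2.resize(im["color"][180:310,270:450],None,fx=4.4,fy=4.4,interpolation=cv2.INTER_CUBIC))
E
```

```text
[-0.41998164 -0.7763017  -0.48077568] [0.50644948 0.39012543 0.05687078]
True [0.50597223 0.38974905 0.04585644] [ 0.58084754 -0.48420996  2.25535408] 10.175
```

View pics/s2.png

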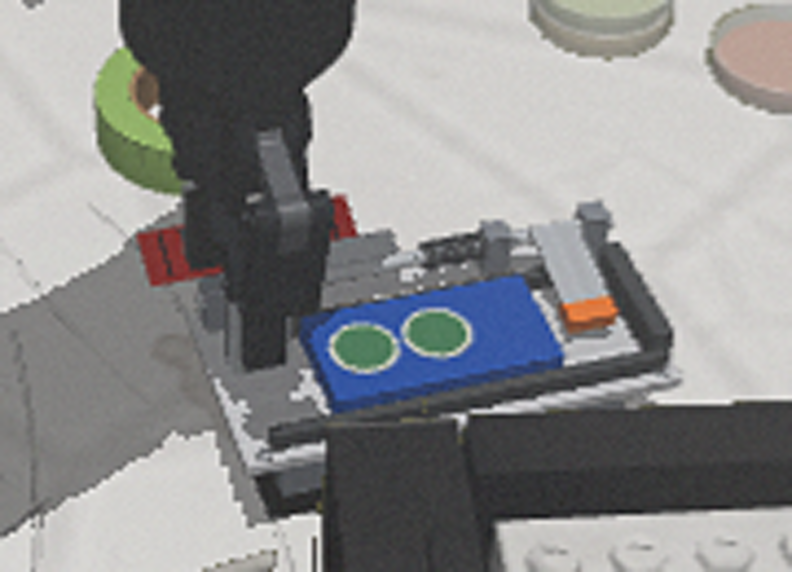

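The pad finger touched the pad at TCP z 45.9 mm. The push finger, at crop pixel (262,360), stands behind the carrier near the middle of the channel. Next I press down.

```bash
python3 - <<'E'
from station import r
from g import *
import cv2
print(r.line_to(W(-61,30,37.3),velocity=.03,max_force=12), r.current_tcp_pos(),r.current_wrist_force())
r.wait(.3);print(r.current_tcp_pos(),r.current_wrist_force(),r.current_time())
T=np.eye(4);T[:3,:3]=r.current_orientation();T[:3,3]=r.current_tcp_pos()
im=r.get_image("wrist");np.savez("w3.npz",T=T,**im);cv2.imwrite("pics/w3.png",im["color"])
im=r.get_image("side");np.savez("s3.npz",**im);cv2.imwrite("pics/s3.png",cv2.resize(im["color"][180:310,270:450],None,fx=4.4,fy=4.4,interpolation=cv2.INTER_CUBIC))
im=r.get_image("scene");np.savez("c3.npz",**im);cv2.imwrite("pics/c3.png",cv2.resize(im["color"][185:285,265:395],None,fx=5.5,fy=5.5,interpolation=cv2.INTER_CUBIC))
E
```

```text
False [0.50615803 0.38826896 0.03798552] [-1.57359111 -5.50063586 11.17590834]
[0.50616941 0.38835822 0.03807791] [-1.31346125 -5.92339721 10.67296091] 10.95
```

View pics/s3.png

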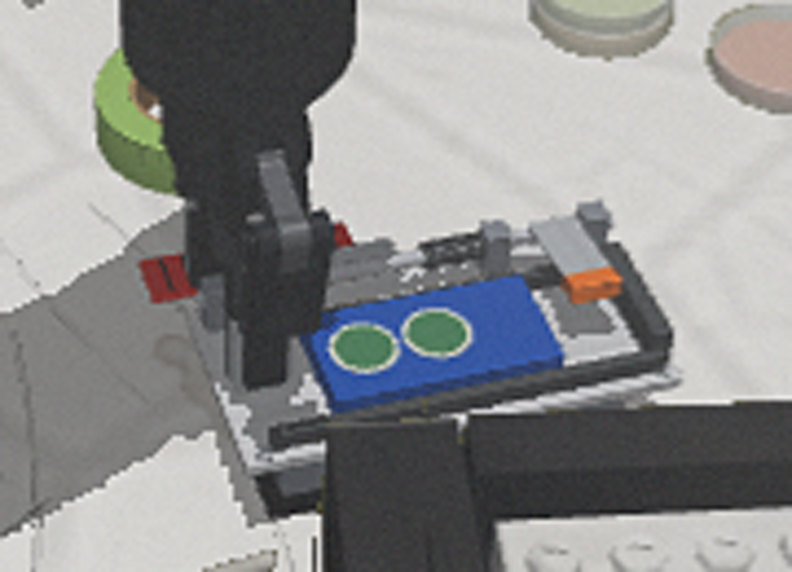

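View pics/w3.png

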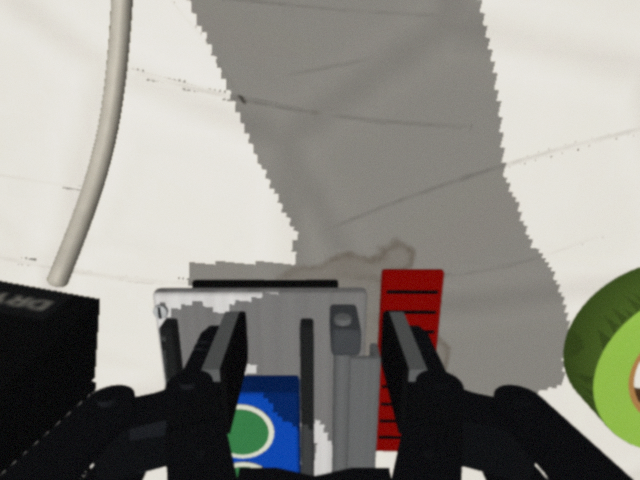

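View pics/c3.png

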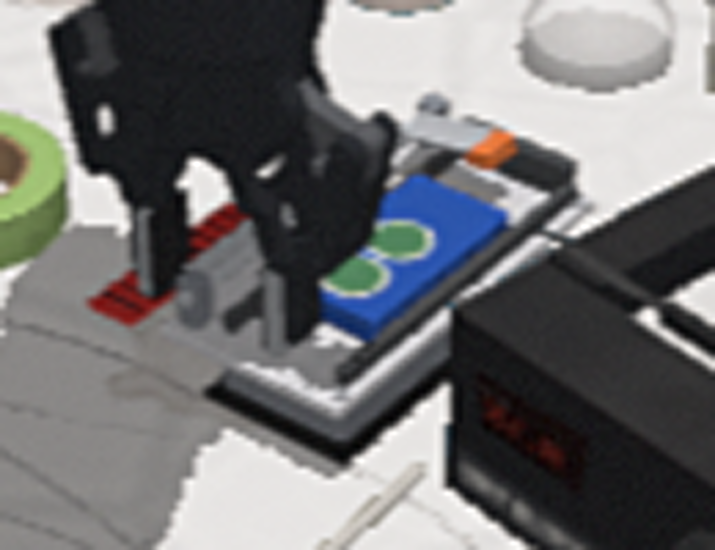

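```bash
cat > jaw.py <<'E'
import numpy as np,cv2
from h import *
from g import *
def stg(P): 
    c,s=np.cos(PSI),np.sin(PSI);d=(P[:,:2]-S)*1000
    return np.c_[d[:,0]*c+d[:,1]*s,-d[:,0]*s+d[:,1]*c,P[:,2]*1000]
def jaw(f,lo,hi,T=None,x=(45,80),y=(-20,20)):
    im=dict(np.load(f)) if isinstance(f,str) else f
    hsv=cv2.cvtColor(im["color"],cv2.COLOR_BGR2HSV);m=cv2.inRange(hsv,lo,hi)
    v,u=np.nonzero(m);P=np.array([pix(im,a,b,T) for a,b in zip(u,v) if im["range_z"][b,a]>0])
    Q=stg(P);k=(Q[:,0]>x[0])&(Q[:,0]<x[1])&(Q[:,1]>y[0])&(Q[:,1]<y[1]);return Q[k]
if __name__=="__main__":
    for f in ["side0.npz","s2.npz","s3.npz","s1.npz","c3.npz"]:
        q=jaw(f,(7,180,120),(14,255,255)); print(f,len(q),np.percentile(q,[10,50,90],axis=0).round(1).tolist())
    for f in ["side0.npz","s2.npz","s3.npz","s1.npz","c3.npz"]:
        q=jaw(f,(0,180,60),(4,255,255),x=(-95,0),y=(40,85))
        A=np.c_[q[:,1]-63,np.ones(len(q))];s=np.linalg.lstsq(A,q[:,2],rcond=None)[0];print(f,len(q),s, 'pad angle', .4-np.arctan(s[0]))
E
python3 jaw.py
```

```text
side0.npz 27 [[53.5, -4.4, 45.2], [60.7, -1.8, 47.0], [67.4, 0.8, 48.7]]
s2.npz 21 [[53.3, -5.4, 48.1], [59.4, -0.9, 49.0], [67.3, 0.3, 50.6]]
s3.npz 16 [[55.2, -3.6, 61.6], [63.6, -0.1, 62.8], [67.4, 1.4, 64.4]]
s1.npz 24 [[53.2, -5.2, 43.4], [57.9, -1.8, 45.9], [67.3, -0.1, 48.2]]
c3.npz 28 [[53.2, -4.8, 57.9], [57.2, -2.9, 60.8], [65.3, 1.8, 63.8]]
side0.npz 28 [ 0.3082947  51.96256388] pad angle 0.10095087015777399
s2.npz 0 [0. 0.] pad angle 0.4
s3.npz 0 [0. 0.] pad angle 0.4
s1.npz 220 [ 0.36127397 51.50725422] pad angle 0.05331707317694845
c3.npz 70 [-1.92639856e-03  4.20273380e+01] pad angle 0.4019263961781188
```

Three measures agree on a clip angle of about 0.40: the pad is level at z 42.0 and the jaw has risen 15–16 mm. Now I push.

```bash
python3 - <<'E'
from station import r
from g import *
from jaw import stg
import cv2
def p(a): print(a,stg(np.array([r.current_tcp_pos()])).round(1),r.current_wrist_force().round(1) if hasattr(r.current_wrist_force(),'round') else r.current_wrist_force(),r.current_time())
p(0)
h=r.line_to(W(-45,30,37.3),velocity=.03,max_force=15);p(h)
h=r.line_to(W(-30,30,37.3),velocity=.03,max_force=15);p(h)
h=r.line_to(W(-15,30,37.3),velocity=.015,max_force=8);p(h)
r.wait(.2);p('end')
im=r.get_image("side");np.savez("s4.npz",**im);cv2.imwrite("pics/s4.png",cv2.resize(im["color"][180:310,270:450],None,fx=4.4,fy=4.4,interpolation=cv2.INTER_CUBIC))
im=r.get_image("scene");np.savez("c4.npz",**im);cv2.imwrite("pics/c4.png",cv2.resize(im["color"][185:285,265:395],None,fx=5.5,fy=5.5,interpolation=cv2.INTER_CUBIC))
E
```

```text
0 [[-61.   28.6  38.1]] [-2.4 -5.7 10.8] 11.1
False [[-46.7  30.3  37.4]] [-4.4 -1.1  8.8] 11.7833
False [[-31.6  30.5  37.5]] [-4.4  0.1  8.4] 12.4333
True [[-19.9  30.6  37.6]] [-1.6 -1.3  7.3] 13.3083
end [[-19.9  30.7  37.8]] [-2.3 -0.1  6.4] 13.5083
```

View pics/s4.png

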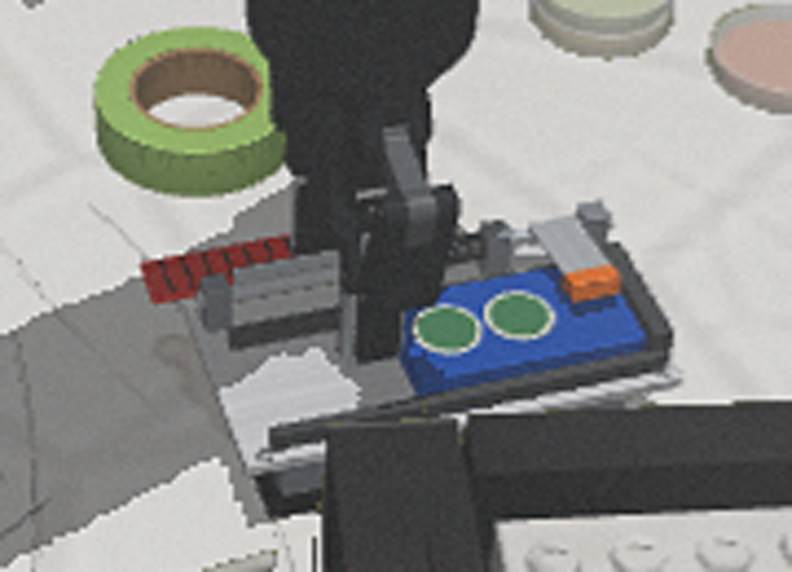

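View pics/c4.png

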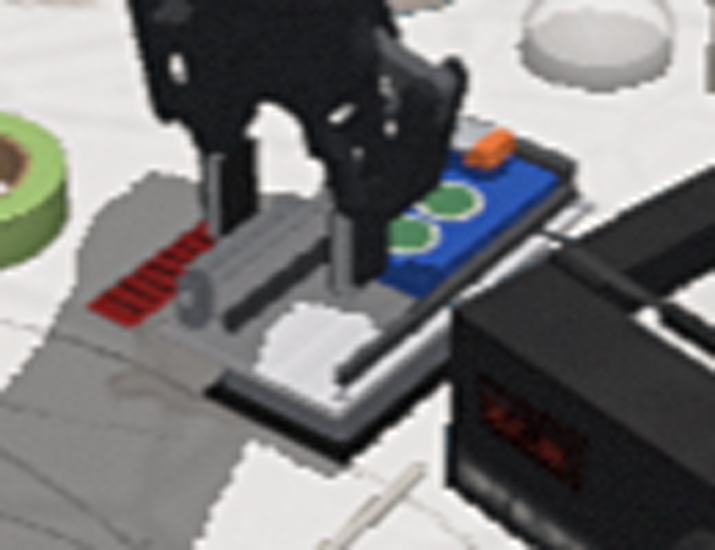

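```bash
python3 - <<'E'
from h import *; from jaw import *
im=dict(np.load("s4.npz"));c4=dict(np.load("c4.npz"))
def px(q,k,o): return np.array(q)/k+np.array(o)-.5+.5/k
for q in [(645,345),(418,390),(405,327)]: print(stg(np.array([onz(im,*px(q,4.4,(270,180)),.048)])).round(1))
for q in [(563,178),(423,276)]: print('c',stg(np.array([onz(c4,*px(q,5.5,(265,185)),.048)])).round(1))
for f in ["s4.npz","c4.npz"]:
    q=jaw(f,(7,180,120),(14,255,255)); print(f,len(q),np.percentile(q,[10,50,90],axis=0).round(1).tolist())
for f in ["c4.npz","s4.npz"]:
    # blue centroid edges along x near y
    q=jaw(f,(100,150,50),(130,255,255),x=(-60,90),y=(-26,26));q=q[q[:,2]>45]
    print(f,np.percentile(q[:,0],[1,99]),q[:,2].mean())
f="s2.npz";q=jaw(f,(100,150,50),(130,255,255),x=(-60,90),y=(-26,26));q=q[q[:,2]>45];print(f,np.percentile(q[:,0],[1,99]))
E
```

```text
[[ 71.9 -24.2  48. ]]
[[-11.6 -23.6  48. ]]
[[-5.7  7.3 48. ]]
c [[ 75.3 -23.   48. ]]
c [[ -6.5 -18.   48. ]]
s4.npz 22 [[52.8, -4.8, 62.3], [60.4, -0.7, 63.4], [65.9, 1.9, 64.9]]
c4.npz 28 [[52.4, -4.3, 58.9], [57.8, -2.4, 61.4], [64.3, 1.9, 64.5]]
c4.npz [-12.84057205  74.54991124] 48.980280824964915
s4.npz [-6.43812724 72.10421694] 48.96897193292796
s2.npz [-39.91693872  41.89242149]
```

The readings put the carrier within about 0–2 mm of home. I'll push again against the stop with a higher force limit to confirm it.

```bash
python3 - <<'E'
from station import r
from g import *
from jaw import stg
import cv2
def p(a): print(a,stg(np.array([r.current_tcp_pos()])).round(1),np.round(r.current_wrist_force(),1),r.current_time())
p(0)
h=r.line_to(W(-14,30,37.3),velocity=.015,max_force=15);p(h)
r.wait(.3);p('end')
im=r.get_image("side");np.savez("s5.npz",**im)
T=np.eye(4);T[:3,:3]=r.current_orientation();T[:3,3]=r.current_tcp_pos()
im=r.get_image("scene");np.savez("c5.npz",**im);cv2.imwrite("pics/c5.png",cv2.resize(im["color"][185:285,265:395],None,fx=5.5,fy=5.5,interpolation=cv2.INTER_CUBIC))
from jaw import *
for f in ["c5.npz","s5.npz"]:
    q=jaw(f,(100,150,50),(130,255,255),x=(-60,90),y=(-26,26));q=q[q[:,2]>45]
    print(f,np.percentile(q[:,0],[1,99]),q[:,2].mean())
    q=jaw(f,(7,180,120),(14,255,255)); print(f,len(q),np.percentile(q,[10,50,90],axis=0).round(1).tolist())
E
```

```text
0 [[-19.9  30.7  37.8]] [-1.7 -0.5  6.9] 13.6083
True [[-20.   30.6  37.6]] [-1.4 -0.8  7.4] 13.9833
end [[-20.   30.7  37.7]] [-1.7 -0.3  7.6] 14.2833
c5.npz [-13.55533441  75.49169274] 48.73698415161122
c5.npz 28 [[53.2, -4.1, 57.9], [57.1, -2.0, 61.3], [65.4, 2.2, 64.2]]
s5.npz [-6.82669698 72.19638644] 49.03155760946551
s5.npz 23 [[52.8, -3.3, 62.0], [58.9, 0.5, 63.2], [66.5, 2.2, 64.8]]
```

View pics/c5.png

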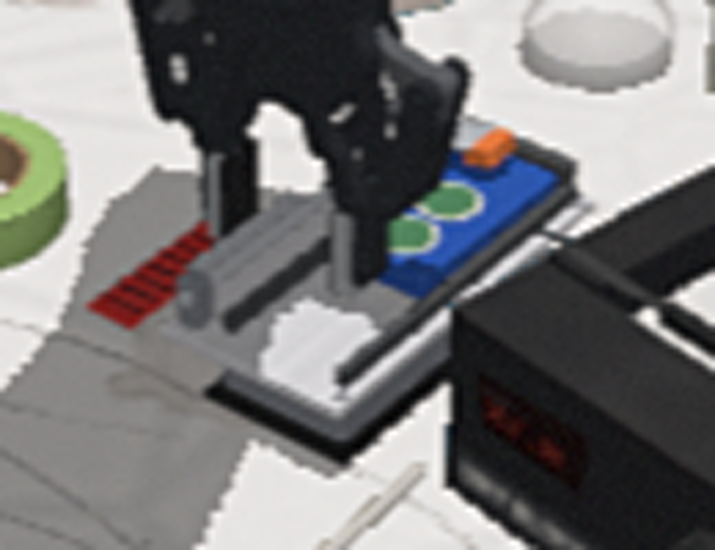

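```bash
python3 - <<'E'
from station import r
from g import *
from jaw import *
r.line_to(W(-23,30,37.3),velocity=.02)
r.line_to(W(-23,30,60),velocity=.03)
r.line_to(W(-23,30,130),velocity=.1)
print(np.round(r.current_wrist_force(),1),r.current_time())
r.line_to(W(-110,30,280),velocity=.2);r.wait(.3)
print(np.round(r.current_wrist_force(),1),r.current_time())
for n in ("side","scene"):
    im=r.get_image(n);np.savez(n+"6.npz",**im)
    f=n+"6.npz";q=jaw(f,(100,150,50),(130,255,255),x=(-60,90),y=(-26,26));q=q[q[:,2]>45]
    print(f,np.percentile(q[:,0],[1,99]),q[:,2].mean())
    q=jaw(f,(7,180,120),(14,255,255)); print(f,len(q),np.percentile(q,[10,50,90],axis=0).round(1).tolist())
im=dict(np.load("side6.npz"));cv2.imwrite("pics/s6.png",cv2.resize(im["color"][180:310,270:450],None,fx=4.4,fy=4.4,interpolation=cv2.INTER_CUBIC))
cv2.imwrite("pics/s6f.png",im["color"])
im=r.get_image("wrist");cv2.imwrite("pics/w6.png",cv2.resize(im["color"][212:392,235:385],None,fx=3.3,fy=3.3,interpolation=cv2.INTER_CUBIC))
E
```

```text
[-1.   0.1 -0.3] 16.45
[-0.3  1.  -0.5] 17.7667
side6.npz [-9.31402219 71.77446435] 48.906532153703786
side6.npz 26 [[53.6, -4.9, 54.9], [59.8, -1.8, 56.8], [65.9, 0.6, 57.8]]
scene6.npz [-8.74113989 73.37802901] 48.32520690479082
scene6.npz 28 [[52.6, -5.4, 51.7], [58.8, -2.8, 55.7], [67.7, 0.5, 57.6]]
```

View pics/s6.png

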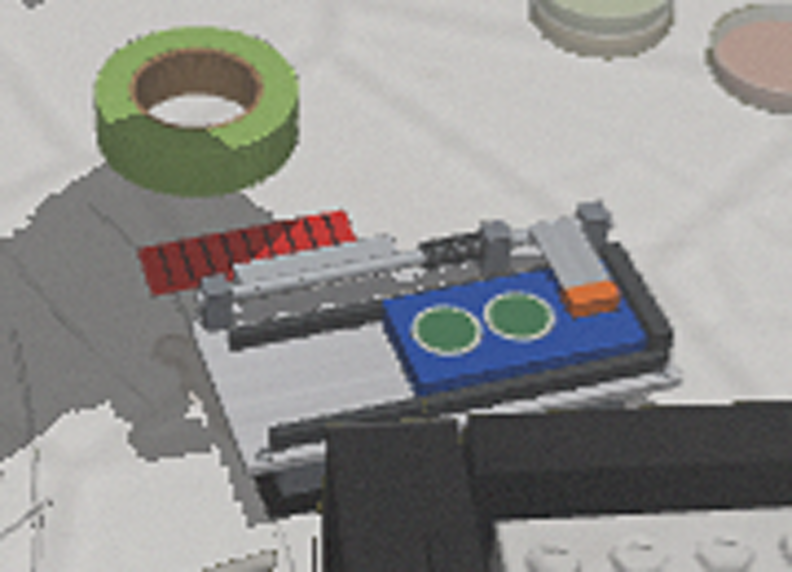

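View pics/s6f.png

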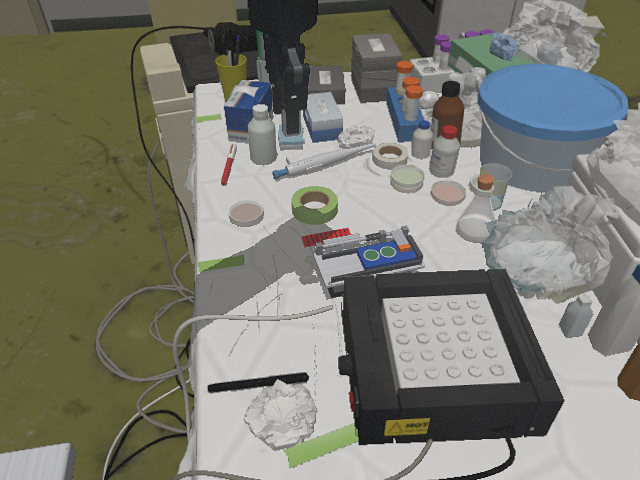

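View pics/w6.png

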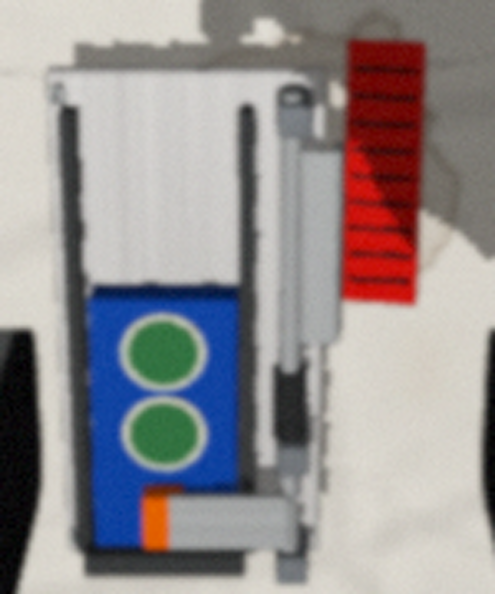

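The jaw is clamped on the carrier: the orange block at side crop (592,298) sits on its top. In the wrist crop the carrier's front edge (row ~548) meets the stop. Tape (315,203), dish (246,213) and marker (258,382) are unmoved.

```bash
python3 - <<'E'
from station import r
r.close_job(); print(r.current_time())
E
```

```text
the job is handed in; nothing more can be done
the job is handed in; nothing more can be done
```

The carrier is home against the end stop with the jaw clamped on it, and I handed the job in after about 18 s of the 48 s allowed. No verdict was reported, so the results below are my own checks.

- **Pressing:** One fingertip held the red pad down at a clip angle of about 0.40. The pad measured level, and the jaw rose 15–16 mm. After the push the jaw was still at open height.
- **Pushing:** The other fingertip pushed the carrier from about stage x = 2 mm. It stopped hard at the same place twice, which matches the home position of 33 mm.
- **Release:** I backed off 3 mm, let the pad up and moved clear.

**Last checks:**
- **Clamp:** The orange jaw sits on the carrier, about 10 mm above its shut height. That is a clip angle of roughly 0.25, in the clamped range.
- **Carrier position:** In the wrist picture its front edge is flush with the stop. The camera estimates of its position scatter by 1–2 mm, with the side view reading up to 2 mm short, but all are within the 3 mm tolerance.
- **Bystanders:** The petri dish, tape and marker look unmoved in the side picture.
- **Arm:** The wrist force was near zero and the arm was well clear.

**Disagreements:**
- **Pressing force:** It read about 11 N at first, above the 6 N expected. I put that down to sideways friction on the pad; it fell to about 7–9 N while sliding.
- **Fingertip height:** The bench touch gave 3 mm behind the TCP and the pad touch about 5 mm. I confirmed the clip angle from the camera images rather than relying on either.

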